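Release the spent airbrush filter

ROBOT

A 6-joint arm with a two-finger parallel gripper is mounted at the origin on the work surface. World frame = base frame: x ahead of the robot, y to its left, z up, the work surface at z = 0. Lengths are in mm, angles in degrees, forces in N, time in s.
With the tool pointing down it reaches from about 350 to 850 mm from the base axis. Payload 8.1 kg.
Tool frame: the origin (TCP) lies between the finger pads; the fingertips stand 22 mm ahead of it and the grasp point (between the pads) lies 3 mm ahead of it; z points along the fingers, y is the line along which they close (so a half turn about z gives the same grasp; the last joint's range is limited). The gripper opens to 85 mm and grips with 20 to 120 N. Pads are 22 mm wide; open, the fingers measure 114 mm over their backs; the gripper's body (76 mm by 85 mm) begins 54 mm behind the grasp point. The pads swing forward as they close: fully open they stand 13 mm farther back than shut.
Start: joints at [-74.679, 7.471, 85.268, -0, 87.261, -4.893], TCP at [207.336, -563.043, 253.292] pointing down, gripper open.
Joint ranges: [-169.43, 169.43], [-51.17, 129.36], [1.28, 143.12], [-76.62, 256.62], [0, 156.53], [-152.29, 152.29]. Speed limits (degrees/s): [136.94, 136.94, 159.86, 180, 180, 180].

INTERFACE

Orientations are given as [roll, pitch, yaw] about the fixed x, y, z axes, in that order (R = Rz(yaw) Ry(pitch) Rx(roll)).
In Python, from bench import sense, snapshot, calibration, hand_in gives the robot as it stands.
- The arm moves only by the shell command python3 -m crank 'ROWS' [FORCE]. ROWS is JSON, a list of rows, each a list of 5 numbers: the shift along the tool's x, y, z in cm, then the turn about the tool's z in rad, then the finger opening in cm, from 0 to 8.54. A call has 1 to 20 rows; each row is the pose to reach, as a shift and turn from the pose commanded when the call began, along the tool's axes at that moment; what a row does not reach only later rows make up. A row lasts 1/10 s, in which the tool goes at most 50 mm and 8.59 degrees, less where a joint would pass 70% of its speed; a pose out of reach is approached as far as the arm can. A call with a gripper value outside its range is refused whole. The fingers move at their own pace and stop on an object; FORCE is the grip in N (left out, the last holds). Time passes only in rows, so rows that repeat a pose let the fingers close. It gives the time, the measured TCP pose, the force, the opening and the grip force at its end, in the units of the state.
- sense(): the state, without advancing time (a new reading comes with each control period).
- snapshot(name): name is "scene" or "top" or "wrist"; returns (picture, depth): 384x512x3 uint8, red, green, blue; 384x512 float32, mm along the optical axis (not along the pixel's ray), 0 where there is no reading.
- calibration(name): a dict with "fovy" (degrees; the focal length in pixels is half the picture's height over the tangent of half this angle, whatever the lens; pixels are square), "cx", "cy" (the principal point, pixels), "rvec" (rotation vector, rad) and "tvec" (3), from world to camera coordinates, as OpenCV has them; the wrist camera has in their place "tool_from_camera" (4x4, takes a point from camera to tool coordinates, whose origin is the TCP and whose axes are the flange's). Camera axes: x right, y down, z forward; pixel columns grow to the right and rows downward; lengths in mm; the calibration is good to about 2 mm. A picture is of the moment at which its call begins: read the wrist's pose just before it. calibration takes no time and is no camera call.
- hand_in(): hands the job in; it is judged then, once.
The state is a dict: "time": time; "joint_pos": joint angles; "qd": joint speeds; "joint_efforts": joint torques, N m; "tool_pos": TCP position; "tcp_rot": TCP orientation; "ft_force": force on the tool from outside, world axes, zero at the start; "wrist_torque": the same for the moment, N m; "finger_gap": finger opening in mm; "grip_force": force on a finger pad.
Only numpy, scipy, OpenCV 4.12 (cv2) and the standard library are available. Lean on these libraries where they do the work, as an engineer would, in place of code of your own. Each camera call takes 0.05 s, during which the arm holds its last target. There are 200 camera calls.

TASK

In the white two-bay filter bank of the airbrush station, press the filter with the round cap straight down until its latch lets go, let it spring up, then pull it out and stand it upright on the floor of the steel tray. Leave the filter with the narrow bar-shaped cap latched in its bay.

Things in the scene. Friction and masses are not known exactly. Their poses are not given: they have to be found in the camera images.
- round_filter_cap (a point): Centre of the round grey cap (upright cylinder, 38 mm wide, 40 mm tall) of the filter to take out. Its foot is 80 mm below this point, its flat top 20 mm above. z up; yaw of the bank. Under the cap: a white body, 40 x 40 x 56 mm, in a bay. About 120 g. Latched at the start, this point is 102 mm up; pressed at least 7 mm down (stop at 8.5 mm, about 10 N) and let go, it springs up to rest 12 mm above that, then lifts out.
- bar_filter_cap (a point): Centre of the grey cap of the other filter, which stays in the bank: the same as the round-capped one but for its cap, a narrow upright bar 16 mm (along its x) by 40 mm (along its y), 40 mm tall. Either filter may be in either bay.
- dock: Filter bank: white box fixed to the table, 97 mm along its x, 176 mm along its y, 64 mm tall. Origin on the table midway between the two bays, whose centres are at y = +45 and -45 mm. Steel catches on its +x side, away from the robot, hold a filter until it is pressed in. A filter's foot clears the bank 42 mm above its latched height. Fingers closing on a cap along the bank's x stay clear of the neighbour.
- tray: Open steel tray fixed to the table, 160 mm along its x, 200 mm along its y, 25 mm tall, walls and floor 4 mm thick. Origin under its centre, on the table; z is up. A small white pot with a black lid (38 mm wide, 35 mm tall) stands near its +y end (y about +65 mm); the rest, to its -y end, is empty.
Not all that is in view belongs to the job. Leave any green or turquoise look-alike of the part that bears round_filter_cap alone.

How it is judged:
By the outcome, as a careful person would: the job done as asked, in the order asked, and still so for the second after the job is handed in, with the robot touching nothing.
It also fails if it takes over 45 s, if anything falls off the work surface, if the arm or the gripper's body presses on something with over 40 N, if the wrist force passes 120 N, or if a joint passes its speed limit or range.

## Working session

There is one attempt and no reset: what is moved stays moved. The work goes in short steps, Python scripts to look and compute and a shell command to move; the robot and the scene stay as the last step left them, time stands still between calls to the robot, and variables do not carry over. Pictures are saved under pics/ and viewed, at most 10 in all, crops included, and the job is handed in when it is done.

```bash
mkdir -p pics
cat > h.py <<'E'
import numpy as np, cv2
from bench import sense, snapshot, calibration
def cam(n):
    c=calibration(n); f=192/np.tan(np.radians(c["fovy"])/2)
    K=np.array([[f,0,c["cx"]],[0,f,c["cy"]],[0,0,1]])
    if "rvec" in c:
        R=cv2.Rodrigues(np.array(c["rvec"],float))[0]; t=np.array(c["tvec"],float).ravel()
        return K,R.T,-R.T@t
    return K,np.array(c["tool_from_camera"])
def cloud(n,d):
    K,R,o=cam(n); v,u=np.mgrid[:384,:512]
    p=np.stack([(u-K[0,2])/K[0,0]*d,(v-K[1,2])/K[1,1]*d,d],-1)
    return p@R.T+o
E
python3 - <<'E'
from h import *
for n in("top","scene"):
    p,d=snapshot(n); np.savez(f"{n}.npz",p=p,d=d)
    cv2.imwrite(f"pics/{n}.png",p[...,::-1]); print(n,cam(n)[2],calibration(n))
print(sense())
E
```

```text
top [390.42088228 -81.53357228 987.39131058] {'fovy': 48.482281731016464, 'cx': 259.24481006228564, 'cy': 189.01551523182926, 'rvec': array([ 2.12598254, -2.14848469,  0.14628133]), 'tvec': array([-63.87359626, 534.44937186, 918.85897806])}
scene [1158.90522914  -97.27353683 1091.53803569] {'fovy': 47.29339356052963, 'cx': 258.54206157495736, 'cy': 194.63849962297382, 'rvec': array([ 1.9003852 ,  1.90924597, -0.52884897]), 'tvec': array([  85.45040816, -412.87251869, 1538.25006599])}
{'time': 0.1, 'joint_pos': array([-7.46813124e+01,  7.51009328e+00,  8.53232711e+01,  3.91946832e-04,
        8.72626521e+01, -4.89182748e+00]), 'qd': array([-0.03533602, -0.08357542, -0.12880533, -0.06131701, -0.00642596,
       -0.01332494]), 'joint_efforts': array([ 1.34579084e-03, -5.70950031e+01, -5.01942551e+01, -1.65401157e-04,
        8.15635838e-03,  1.11053430e-05]), 'tool_pos': array([ 207.1945441 , -562.59578265,  252.35426364]), 'tcp_rot': array([-1.79904367e+02, -8.57782070e-03,  2.02104888e+01]), 'ft_force': array([-0.24171282, -0.25154204,  0.14139681]), 'wrist_torque': array([-0.00269698, -0.03239414, -0.008518  ]), 'grip_force': 0.0, 'finger_gap': 85.66694228131311}
```

View pics/top.png

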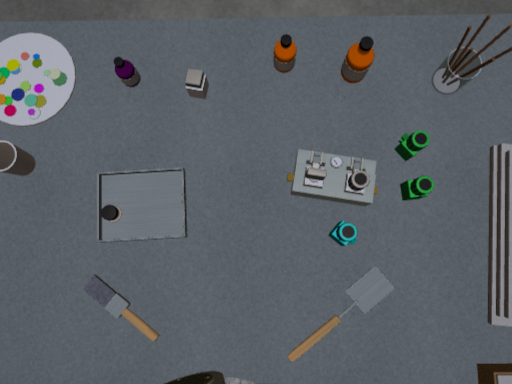

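View pics/scene.png

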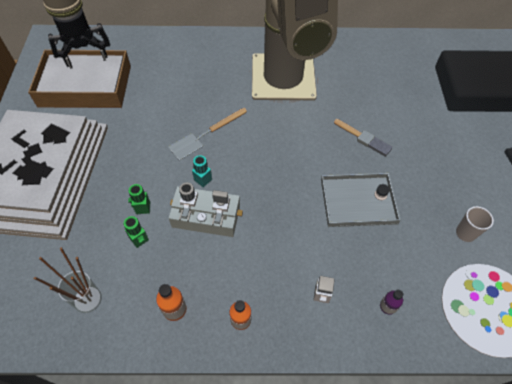

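The top view shows the white bank at about (335,177), with a round dark cap in its right bay at (359,180) and a bar cap in its left bay at (315,172). The tray is at (142,205) with its pot at (110,212). The other candidates are green round caps at (418,140) and (424,185), a turquoise one at (346,232), and a loose bar-capped grey one at (196,80). Only the one at (359,180) is a round grey cap in the white bank, so that is the target. I'll confirm it in a crop and measure.

Run:
```python
from h import *
for n,box in(("top",(270,130,390,255)),("scene",(150,145,260,245))):
    z=np.load(n+".npz"); p,d=z["p"],z["d"]; c=cloud(n,d)
    x0,y0,x1,y1=box
    cv2.imwrite(f"pics/c_{n}.png",cv2.resize(p[y0:y1,x0:x1,::-1],(390,390),interpolation=cv2.INTER_CUBIC))
    Z=c[...,2]
    m=(np.hypot(c[...,0]-c[177,335,0],c[...,1]-c[177,335,1])<130) if n=="top" else (np.hypot(c[...,0]-c[212,205,0],c[...,1]-c[212,205,1])<130)
    for lo,hi,nm in((55,75,"bank"),(112,132,"caps")):
        k=((Z>lo)&(Z<hi)&m).astype(np.uint8)
        N,L,S,C=cv2.connectedComponentsWithStats(k)
        for i in range(1,N):
            if S[i,4]>25:
                q=c[L==i]; print(n,nm,S[i],q.mean(0).round(1),q.min(0).round(),q.max(0).round(),cv2.minAreaRect(q[:,:2].astype(np.float32)))
    print(n,"table z",np.median(Z[Z>-30]))
z=np.load("top.npz"); c=cloud("top",z["d"])
for uv in((98,172),(185,168),(187,238),(99,242)): 
    K,R,o=cam("top"); r=R@np.linalg.inv(K)@[*uv,1]; print(uv,(o+r*(25-o[2])/r[2]).round(1))
cv2.imwrite("pics/both.png",np.hstack([cv2.imread("pics/c_top.png"),cv2.imread("pics/c_scene.png")]))
```

```text
top bank [ 292  151   84   53 2163] [ 551.6 -233.3   63.5] [ 496. -325.   55.] [ 616. -141.   75.] ((558.44091796875, -235.92575073242188), (176.38543701171875, 97.69695281982422), 80.15341186523438)
top bank [298 152   9   9  27] [ 605.4 -167.3   56.1] [ 595. -175.   55.] [ 614. -157.   58.] ((605.1206665039062, -168.32473754882812), (22.22926139831543, 12.594589233398438), 47.481788635253906)
top bank [332 221  14  16  46] [ 440.  -237.6   59.9] [ 426. -256.   55.] [ 459. -226.   75.] ((442.042724609375, -241.6927490234375), (11.009086608886719, 37.92142105102539), 49.11810302734375)
top caps [307 168  20  11 163] [ 553.7 -188.8  122.6] [ 544. -209.  113.] [ 565. -169.  127.] ((554.5136108398438, -189.39834594726562), (40.23433303833008, 16.28915786743164), 79.53741455078125)
top caps [350 171  20  19 285] [ 538.1 -277.   123. ] [ 520. -296.  112.] [ 557. -259.  128.] ((538.3045043945312, -277.36724853515625), (37.6141242980957, 36.5230598449707), 89.1043701171875)
top table z 1.0643317529981005
scene bank [197 170   9   7  34] [ 453.4 -248.4   63.5] [ 449. -261.   56.] [ 461. -238
[... 160 characters left out ...]
230.6   62.7] [ 500. -323.   55.] [ 620. -139.   75.] ((559.8314819335938, -234.13104248046875), (177.8870849609375, 101.59803009033203), 80.6845703125)
scene caps [179 182  15  15 167] [ 544.4 -275.7  120.8] [ 523. -295.  112.] [ 561. -258.  127.] ((542.5344848632812, -276.86669921875), (38.222328186035156, 36.51006317138672), 53.872840881347656)
scene caps [212 190  16   9 104] [ 559.  -187.6  120.5] [ 547. -208.  113.] [ 568. -168.  126.] ((557.1803588867188, -187.8092041015625), (39.39959716796875, 19.6921443939209), 86.76080322265625)
scene table z 0.6697359221550414
(98, 172) [580.  302.7  25. ]
(185, 168) [587.  101.4  25. ]
(187, 238) [426.4  94.2  25. ]
(99, 242) [419.5 292.8  25. ]
```

View pics/both.png

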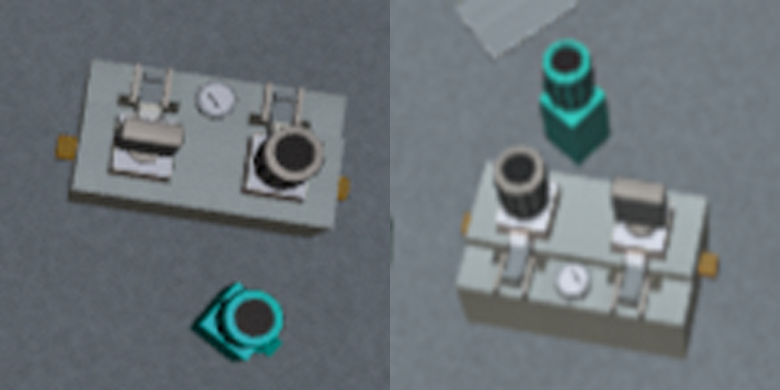

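The crop confirms it: a round grey cap in the bank at cap position (539,-277), with the bar cap at (554,-189) and the bank yaw about -10°. The turquoise one stands outside the bank. I'll move above the cap with tool y along bank x.

```bash
python3 -m crank '[[8,-3,0,-0.15,8.5],[16,-6,0,-0.3,8.5],[24,-9,0,-0.45,8.5],[32,-12,0,-0.6,8.5],[41,-15.4,0,-0.75,8.5],[41,-15.4,0,-0.9,8.5],[41,-15.4,0,-1.045,8.5],[41,-15.4,0,-1.045,8.5],[41,-15.4,0,-1.045,8.5],[41,-15.4,0,-1.045,8.5],[41,-15.4,0,-1.045,8.5],[41,-15.4,0,-1.045,8.5],[41,-15.4,0,-1.045,8.5]]'
python3 - <<'E'
from h import *
s=sense(); p,d=snapshot("wrist"); np.savez("w.npz",p=p,d=d,pos=s["tool_pos"],rot=s["tcp_rot"]); cv2.imwrite("pics/w1.png",p[...,::-1])
from scipy.spatial.transform import Rotation as Ro
K,T=cam("wrist"); v,u=np.mgrid[:384,:512]
q=np.stack([(u-K[0,2])/K[0,0]*d,(v-K[1,2])/K[1,1]*d,d],-1)@T[:3,:3].T+T[:3,3]
W=q@Ro.from_euler("xyz",s["tcp_rot"],degrees=True).as_matrix().T+s["tool_pos"]
print(s["tool_pos"],s["tcp_rot"],s["joint_pos"].round(1),s["finger_gap"])
for lo,hi in((114,132),(55,70)):
    k=((W[...,2]>lo)&(W[...,2]<hi)&(d>0)).astype(np.uint8)
    N,L,S,C=cv2.connectedComponentsWithStats(k)
    for i in range(1,N):
        if S[i,4]>200: x=W[L==i]; print(S[i],x.mean(0).round(1),cv2.minAreaRect(x[:,:2].astype(np.float32)))
E
```

```text
time: 1.4
tool_pos: [538.0, -277.9, 253.2]
tcp_rot: [-180.0, 0.0, 80.0]
ft_force: [-0.9, -0.8, 0.7]
finger_gap: 84.9
grip_force: 0.0
[ 538.00118835 -277.85395262  253.1632905 ] [-1.79978308e+02  4.79478344e-03  7.99905616e+01] [-32.2   8.3  84.3  -0.   87.3 -22.1] 84.88254697924957
[251  60  19  51 914] [ 555.8 -189.   122.7] ((555.5792236328125, -189.2196807861328), (39.91305923461914, 15.229533195495605), 80.68773651123047)
[ 240  167   42   42 1307] [ 540.7 -276.5  122.9] ((540.5216674804688, -277.6352844238281), (37.94449996948242, 37.73615264892578), 65.50042724609375)
[ 223   46   91  167 6548] [ 546.  -223.6   63.9] ((559.3844604492188, -235.61929321289062), (176.97015380859375, 96.04435729980469), 80.36161041259766)
[280  73  38  41 656] [ 599.9 -197.1   61.9] ((602.2235717773438, -195.6538543701172), (39.95631408691406, 36.88847732543945), 51.26383590698242)
[484 122  28  54 551] [ 801.  -291.3   62.5] ((805.3508911132812, -293.9805908203125), (57.263206481933594, 22.152851104736328), 78.78670501708984)
[153 146  35  46 314] [ 446.1 -248.4   58.5] ((434.72039794921875, -252.78643798828125), (39.418243408203125, 39.12026596069336), 49.57651138305664)
[279 158  35  29 566] [ 584.2 -283.9   61.8] ((581.24462890625, -282.1681823730469), (31.93471336364746, 39.06941604614258), 80.77044677734375)
[253 264  36  20 308] [ 532.2 -402.8   59.6] ((530.9835205078125, -411.4727783203125), (39.31403350830078, 29.8730411529541), 5.001075267791748)
```

View pics/w1.png

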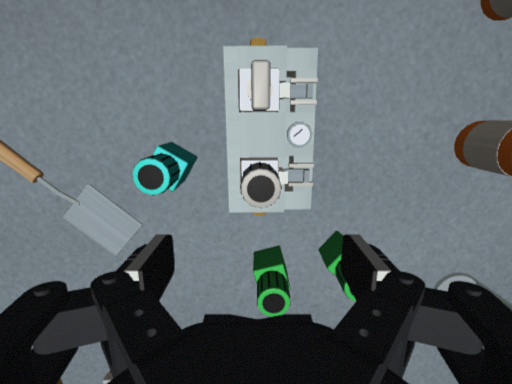

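The wrist view shows the round cap at (261,187), world (540,-277.5), and the bar cap at (261,85). Green and turquoise parts stay clear of the fingers. I'll close the fingers and descend to just above the cap.

```bash
python3 -m crank '[[0.07,0.19,0,0,0],[0.07,0.19,2,0,0],[0.07,0.19,4,0,0],[0.07,0.19,6,0,0],[0.07,0.19,7,0,0],[0.07,0.19,8,0,0],[0.07,0.19,9,0,0],[0.07,0.19,9.8,0,0],[0.07,0.19,10.3,0,0],[0.07,0.19,10.3,0,0],[0.07,0.19,10.3,0,0],[0.07,0.19,10.3,0,0]]' 40
python3 -m crank '[[0,0,0.2,0,0],[0,0,0.4,0,0],[0,0,0.6,0,0],[0,0,0.8,0,0],[0,0,0.8,0,0],[0,0,0.8,0,0]]'
```

```text
time: 2.65
tool_pos: [541.3, -276.7, 151.0]
tcp_rot: [179.9, 0.0, 80.1]
ft_force: [-0.4, -0.2, 0.7]
finger_gap: -0.1
grip_force: 0.0
time: 3.25
tool_pos: [541.1, -276.7, 143.0]
tcp_rot: [180.0, 0.0, 80.1]
ft_force: [-0.7, 1.1, 5.4]
finger_gap: 0.0
grip_force: 2.4
```

```bash
python3 -m crank '[[0,0,0.2,0,0],[0,0,0.4,0,0],[0,0,0.5,0,0],[0,0,0.6,0,0],[0,0,0.6,0,0],[0,0,0.6,0,0]]'
python3 -m crank '[[0,0,0.1,0,0],[0,0,0.1,0,0],[0,0,0.1,0,0]]'
```

```text
time: 3.85
tool_pos: [541.2, -276.9, 137.4]
tcp_rot: [179.9, 0.0, 80.1]
ft_force: [-2.1, 1.0, 7.6]
finger_gap: -0.1
grip_force: 3.5
time: 4.15
tool_pos: [541.2, -276.9, 136.4]
tcp_rot: [179.9, 0.0, 80.1]
ft_force: [-2.2, 0.8, 8.4]
finger_gap: 0.2
grip_force: 3.8
```

```bash
python3 -m crank '[[0,0,0.05,0,0],[0,0,0.1,0,0],[0,0,0.1,0,0],[0,0,0.1,0,0]]'
```

```text
time: 4.55
tool_pos: [541.3, -276.9, 135.8]
tcp_rot: [179.9, 0.0, 80.1]
ft_force: [-3.1, 1.1, 9.8]
finger_gap: 0.1
grip_force: 4.6
```

```bash
python3 -m crank '[[0,0,0.05,0,0],[0,0,0.1,0,0],[0,0,0.1,0,0]]'
```

```text
time: 4.85
tool_pos: [541.4, -277.0, 135.7]
tcp_rot: [179.9, 0.1, 80.1]
ft_force: [-6.4, 2.7, 15.6]
finger_gap: 0.1
grip_force: 7.6
```

The force rose sharply, so the filter is at the stop. I'll raise the tool, open the fingers and check that it sprang up.

```bash
python3 -m crank '[[0,0,-0.5,0,0],[0,0,-1.2,0,0],[0,0,-2,0,0],[0,0,-4,0,4],[0,0,-8,0,8.5],[0,0,-11.5,0,8.5],[0,0,-11.5,0,8.5],[0,0,-11.5,0,8.5],[0,0,-11.5,0,8.5]]'
cat >> h.py <<'E'
from scipy.spatial.transform import Rotation as Ro
def wrist(lo,hi,amin=200,name=None):
    s=sense(); p,d=snapshot("wrist")
    if name: cv2.imwrite(name,p[...,::-1])
    K,T=cam("wrist"); v,u=np.mgrid[:384,:512]
    q=np.stack([(u-K[0,2])/K[0,0]*d,(v-K[1,2])/K[1,1]*d,d],-1)@T[:3,:3].T+T[:3,3]
    W=q@Ro.from_euler("xyz",s["tcp_rot"],degrees=True).as_matrix().T+s["tool_pos"]
    k=((W[...,2]>lo)&(W[...,2]<hi)&(d>0)).astype(np.uint8)
    N,L,S,C=cv2.connectedComponentsWithStats(k)
    for i in range(1,N):
        if S[i,4]>amin: x=W[L==i]; print(S[i],np.median(x,0).round(1),cv2.minAreaRect(x[:,:2].astype(np.float32)))
    return s,W,p
E
python3 -c "
from h import *
wrist(114,145)"
```

```text
time: 5.75
tool_pos: [540.3, -276.1, 246.8]
tcp_rot: [-179.9, -0.0, 80.1]
ft_force: [-0.0, 0.3, -1.2]
finger_gap: 84.6
grip_force: 0.0
[249  62  20  51 975] [ 556.  -188.7  122.8] ((555.78369140625, -189.2957000732422), (39.11630630493164, 15.726815223693848), 80.75682830810547)
[ 235  170   45   47 1565] [ 539.5 -275.1  134.5] ((539.1724243164062, -277.25006103515625), (37.609710693359375, 37.759273529052734), 35.304622650146484)
```

The latch let go: the cap top is now at 134.5, up 12 mm, and the bar cap is unchanged. Next I descend and grasp.

```bash
python3 -m crank '[[0,-0.05,4,0,8.5],[0,-0.05,8,0,8.5],[0,-0.05,10,0,8.5],[0,-0.05,12,0,8.5],[0,-0.05,13.1,0,8.5],[0,-0.05,13.1,0,8.5],[0,-0.05,13.1,0,5],[0,-0.05,13.1,0,3],[0,-0.05,13.1,0,3],[0,-0.05,13.1,0,3],[0,-0.05,13.1,0,3],[0,-0.05,13.1,0,3],[0,-0.05,13.1,0,3]]' 40
```

```text
time: 7.1
tool_pos: [540.9, -276.7, 117.9]
tcp_rot: [179.9, 0.0, 80.1]
ft_force: [1.4, -1.2, 2.8]
finger_gap: 36.9
grip_force: 40.8
```

```bash
python3 -m crank '[[0,0,-0.5,0,3],[0,0,-1,0,3],[0,0,-1.5,0,3],[0,0,-2,0,3],[0,0,-2.5,0,3],[0,0,-3,0,3],[0,0,-3.5,0,3],[0,0,-4,0,3],[0,0,-4.5,0,3],[0,0,-6,0,3],[0,0,-8,0,3],[0,0,-11,0,3],[0,0,-13,0,3],[0,0,-13,0,3],[0,0,-13,0,3]]' 40
python3 - <<'E'
from h import *
for n in("top","scene"):
    p,d=snapshot(n); np.savez(f"{n}.npz",p=p,d=d)
a=cv2.imread("pics/top.png")
t=np.load("top.npz"); s=np.load("scene.npz")
cv2.imwrite("pics/lift.png",np.vstack([cv2.resize(s["p"][120:260,140:400,::-1],(780,420))]))
# tray rim: points 15<z<32 near tray ; pot z 30-50
for n,z in(("top",t),("scene",s)):
    c=cloud(n,z["d"]); reg=(abs(c[...,0]-503)<110)&(abs(c[...,1]-198)<130)
    m=reg&(c[...,2]>14)&(c[...,2]<32); print(n,cv2.minAreaRect(c[m][:,:2].astype(np.float32)))
    m=reg&(c[...,2]>32)&(c[...,2]<55); print("pot",m.sum(),np.median(c[m],0).round(1))
E
```

```text
time: 8.6
tool_pos: [540.6, -276.5, 247.8]
tcp_rot: [179.9, 0.0, 80.1]
ft_force: [0.2, -0.0, -1.6]
finger_gap: 37.3
grip_force: 40.7
top ((503.92510986328125, 202.20828247070312), (160.27613830566406, 201.42092895507812), 2.7897191047668457)
pot 198 [483.6 268.   38.9]
scene ((504.9211120605469, 203.77999877929688), (166.40133666992188, 201.6592559814453), 2.7995903491973877)
pot 113 [488.9 269.5  38.8]
```

View pics/lift.png

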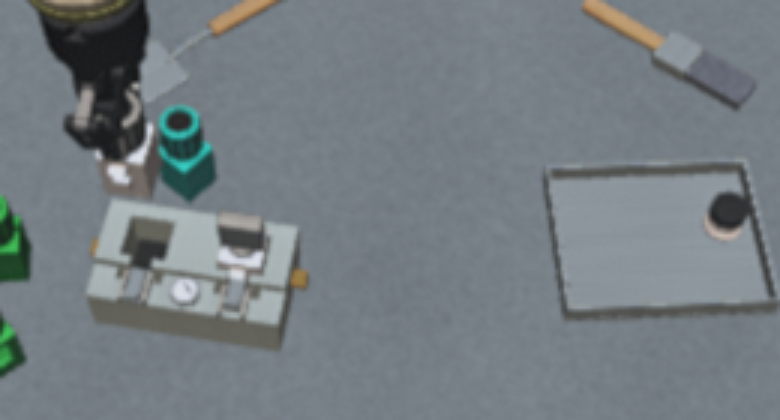

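The scene view shows the round filter lifted clear at crop (120,150), its bay empty, and the bar filter still seated at (240,235). The tray's -y part is empty. I'll carry the filter over to tray y about -40, at world (506,162).

```bash
python3 -m crank '[[2,-0.5,0,0,3],[5,-1.3,0,0,3],[8,-2.1,0,0,3],[11,-2.8,0,0,3],[14,-3.6,0,0,3],[17,-4.4,0,0,3],[20,-5.2,0,0,3],[23,-5.9,0,0,3],[26,-6.7,0,0,3],[29,-7.5,0,0,3],[32,-8.3,0,0,3],[35,-9,0,0,3],[38,-9.8,0,0,3],[41,-10.6,0,0,3],[42.7,-11,0,0,3],[42.7,-11,0,0,3],[42.7,-11,0,0,3],[42.7,-11,0,0,3]]' 40
python3 - <<'E'
from h import *
s,W,p=wrist(32,60,100,"pics/w2.png"); print(s["ft_force"],s["finger_gap"])
p,d=snapshot("scene"); c=cloud("scene",d)
m=(np.hypot(c[...,0]-506,c[...,1]-162)<45)&(c[...,2]>100)&(c[...,2]<235)
print(np.percentile(c[m],[1,50,99],axis=0).round(1))
E
```

```text
time: 10.5
tool_pos: [505.3, 162.3, 246.5]
tcp_rot: [-179.9, 0.1, 80.1]
ft_force: [0.2, -0.8, -0.5]
finger_gap: 37.1
grip_force: 40.7
[505  42   7  32 154] [794.2 240.5  35.9] ((795.530517578125, 239.02040100097656), (7.127928733825684, 32.171382904052734), 5.167968273162842)
[208  64  32  35 850] [485.7 269.2  39.2] ((485.35186767578125, 269.30657958984375), (33.64109802246094, 34.41544723510742), 37.1302604675293)
[472 186  40  37 891] [767.1  83.8  49.1] ((782.1744384765625, 76.27207946777344), (39.95785903930664, 38.930294036865234), 78.26531982421875)
[ 0.24726206 -0.82287927 -0.46549394] 37.05412130396143
[[484.2 139.8 163.8]
 [523.1 151.3 200.2]
 [534.9 177.9 233.9]]
```

View pics/w2.png

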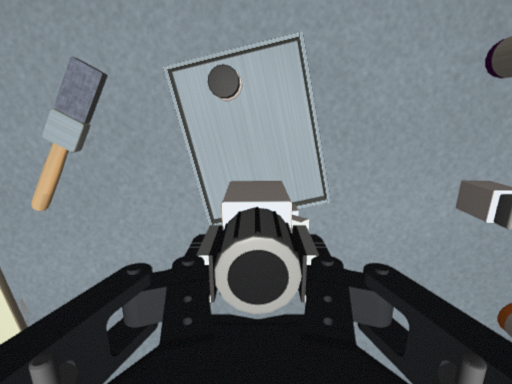

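The filter hangs upright in the grip and the pot at (224,82) is well clear. I'll lower to just above the floor.

```bash
python3 -m crank '[[0,0,2,0,3],[0,0,5,0,3],[0,0,8,0,3],[0,0,11,0,3],[0,0,13,0,3],[0,0,14.5,0,3],[0,0,15.3,0,3],[0,0,15.5,0,3],[0,0,15.5,0,3],[0,0,15.5,0,3]]' 40
python3 -m crank '[[0,0,0.1,0,3],[0,0,0.2,0,3],[0,0,0.2,0,3],[0,0,0.2,0,3]]'
python3 -m crank '[[0,0,0.1,0,3],[0,0,0.1,0,3],[0,0,0.1,0,3]]'
```

```text
time: 11.6
tool_pos: [506.5, 163.3, 93.6]
tcp_rot: [179.9, -0.0, 80.1]
ft_force: [0.5, -0.0, -1.6]
finger_gap: 37.0
grip_force: 40.8
time: 12.0
tool_pos: [505.5, 163.2, 90.4]
tcp_rot: [180.0, -0.0, 80.1]
ft_force: [-0.4, 0.1, -2.2]
finger_gap: 36.9
grip_force: 40.8
time: 12.3
tool_pos: [505.5, 163.1, 89.2]
tcp_rot: [-180.0, 0.0, 80.1]
ft_force: [0.3, -0.6, -1.0]
finger_gap: 37.0
grip_force: 40.8
```

```bash
python3 -m crank '[[0,0,0.1,0,3],[0,0,0.1,0,3],[0,0,0.1,0,3]]'
python3 -m crank '[[0,0,0.05,0,3],[0,0,0.05,0,3],[0,0,0.05,0,3]]'
```

```text
time: 12.6
tool_pos: [505.7, 163.3, 88.9]
tcp_rot: [180.0, -0.0, 80.1]
ft_force: [-2.9, 0.0, 5.7]
finger_gap: 37.3
grip_force: 41.6
time: 12.9
tool_pos: [505.8, 163.3, 88.8]
tcp_rot: [180.0, -0.0, 80.1]
ft_force: [-5.7, -0.2, 9.7]
finger_gap: 37.2
grip_force: 42.1
```

The filter is standing on the floor. I'll ease the push a little, release and retreat.

```bash
python3 -m crank '[[0,0,-0.05,0,3],[0,0,-0.05,0,4.2],[0,0,-0.05,0,5],[0,0,-0.05,0,7],[0,0,-0.05,0,8.5],[0,0,-0.05,0,8.5],[0,0,-0.05,0,8.5],[0,0,-1,0,8.5],[0,0,-3,0,8.5],[0,0,-6,0,8.5],[0,0,-10,0,8.5],[0,0,-14,0,8.5],[0,0,-18,0,8.5],[0,0,-18,0,8.5],[0,0,-18,0,8.5]]' 40
python3 - <<'E'
from h import *
wrist(75,120,100)
p,d=snapshot("scene"); c=cloud("scene",d)
cv2.imwrite("pics/end.png",cv2.resize(p[120:260,140:420,::-1],(784,392)))
E
```

```text
time: 14.4
tool_pos: [506.4, 163.4, 270.1]
tcp_rot: [179.8, -0.1, 80.1]
ft_force: [-0.0, -0.6, -0.8]
finger_gap: 85.0
grip_force: 0.0
[ 237  160   37   40 1102] [504.5 165.  104.4] ((504.0107421875, 162.6517791748047), (37.78675079345703, 38.067649841308594), 4.520264625549316)
[483 192  29  31 771] [776.   77.6  82.3] ((780.0206298828125, 77.28594970703125), (35.330780029296875, 29.338134765625), 80.8917007446289)
```

View pics/end.png

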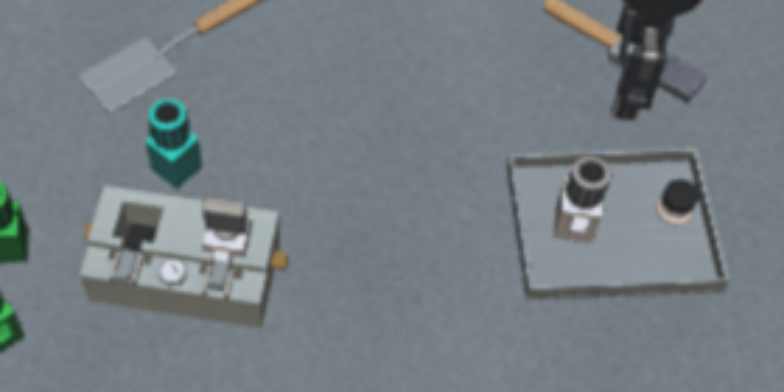

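The filter stands upright in the tray at crop (585,195), with its top at 104 mm as expected. The bar filter is still latched, and the pot and look-alikes haven't moved.

```bash
python3 -c "
from bench import hand_in
print(hand_in())"
```

```text
the job is handed in; nothing more can be done
None
```

The round-capped filter was pressed until it unlatched, pulled out and stood upright on the tray floor; the bar-capped filter was left latched in its bay, and the job is handed in.

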